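# Roll the last tin into the wire tin rack

### The arm

A 7-joint arm with a two-finger parallel gripper is mounted at the origin on a cart in front of the work surface, level with it; the furniture and walls round the work are solid. World frame = base frame: x ahead of the robot, y to its left, z up, the work surface at z = 0. Lengths are in m, angles in rad, forces in N, time in s.
With the tool pointing down it reaches from about 0.425 to 0.825 m from the base axis. Payload 3.6 kg.
Tool frame: the origin (TCP) lies where the fingers leave the gripper's body, on its centre line; the fingertips stand 73 mm ahead of it and the grasp point (between the pads) lies 54 mm ahead of it; z points along the fingers, y is the line along which they close (so a half turn about z gives the same grasp; the last joint's range is limited). The gripper opens to 85 mm and grips with 20 to 120 N. Pads are 22 mm wide; open, the fingers measure 114 mm over their backs; the gripper's body (76 mm by 85 mm) begins 54 mm behind the grasp point. The pads swing forward as they close: fully open they stand 13 mm farther back than shut.
Start: joints at [1.24, 0.615, -0.013, 1.423, 0.008, 1.103, -0.04], TCP at [0.194, -0.62, 0.304] pointing down, gripper open.
Joint ranges: [-3.12, 3.12], [-0.3, 2.06], [-1.34, 1.32], [0.26, 2.42], [-1.36, 4.5], [0.01, 1.98], [-2.84, 2.84]. Speed limits (rad/s): [2.79, 2.79, 3.14, 3.14, 3.14, 3.14, 3.14].

### API

Orientations are given as a unit quaternion [x, y, z, w].
In Python, from station import arm, snapshot, camera_info, ticket gives the robot as it stands. Calls block until the motion is done:
- arm.movep(position, orientation): joint-space move of the TCP to a pose.
- arm.line_to(position, velocity=0.15, ori=None): straight line of the TCP; ori=None keeps the orientation; velocity is the mean speed in m/s.
- arm.move_j(angles): joint-space move.
- arm.move_gripper(opening, effort=None): opening from 0.0 (shut) to 1.0 (fully open); effort is the grip in N (None keeps the last); returns when the fingers have stopped.
- arm.pause(seconds).
- arm.ik(position, orientation): joint angles nearest the present ones, or None.
- snapshot(name): name is "scene" or "top" or "wrist"; returns the picture (384x512x3 uint8, blue, green, red); there is no depth.
- camera_info(name): a dict with "fx", "fy", "cx", "cy" (pixels), "R" (3x3) and "t" (3): a world point X has camera coordinates R X + t; the wrist camera has in their place "T_tool_cam" (4x4, takes a point from camera to tool coordinates, whose origin is the TCP and whose axes are the flange's). Camera axes: x right, y down, z forward; pixel columns grow to the right and rows downward; lengths in m; the calibration is good to about 2 mm. A picture is of the moment at which its call begins: read the wrist's pose just before it. camera_info takes no time and is no camera call.
A pose or a line that the arm cannot do raises arm.MotionError and nothing moves.
- ticket.finish_job(): hands the job in; it is judged then, once.
Readings, each from a call of its own:
- arm.read_time(): time.
- arm.read_joint_positions(): joint angles.
- arm.read_dq(): joint speeds.
- arm.read_effort(): joint torques, N m.
- arm.read_tool_pos(): TCP position.
- arm.read_eef_rot(): TCP orientation.
- arm.read_ft_force(): force on the tool from outside, world axes, zero at the start.
- arm.read_wrist_torque(): the same for the moment, N m.
- arm.read_opening(): opening from 0.0 (shut) to 1.0 (fully open).
- arm.read_finger_force(): force on a finger pad.
Only numpy, scipy, OpenCV 4.12 (cv2) and the standard library are available. Lean on these libraries where they do the work, as an engineer would, in place of code of your own. Each camera call takes 0.05 s, during which the arm holds its last target. There are 200 camera calls.

### The job

The fish tin standing on its rim in front of the wire tin rack is the last one that goes in. Roll it on its rim along the worktop into the mouth of the lane (don't carry it, and don't let it topple) and press it on gently until the two sprung clips at the mouth have snapped in behind it and no longer squeeze it. Ease off rather than force it if it binds, don't ram the tins already in the rack (they dent at 9 N), and leave the other things on the worktop as they stand.

Things in the scene. Friction and masses are not known exactly. Their poses are not given: they have to be found in the camera images.
- rack: rack of bare 5 mm steel wire, fixed, one lane for three tins on their rims. Origin: on the worktop, middle of the lane's mouth; x runs into the lane, y to its left, z up. Floor wires (y -13, +13 mm) rise from the worktop at x -60 to 5.5 mm at x 0, then run level. Lane 46 mm wide between side rails (z 32, 66), flared to 80 mm at x -34. Two top wires at z 100, 26 mm apart, from x 104 inward
- lane_end (a point): far end of the lane, 320 mm in from the mouth, 50 mm up. Before it stands the back stop, on an inner frame that also carries the two mouth clips. This frame is set by a clamp screw anywhere over 20 mm along the lane; the setting is not measured and must be felt. Between clips and stop there is room for three tins and 2 mm more; once the row is tight the force climbs steeply
- clip_zone (a point): on the lane's middle, 44 mm in from the mouth, 21 mm up: here, 10 mm more or less, are the ends of the two sprung wire clips (z 12 to 29 mm), 30 mm apart at rest. A tin pushed in spreads them against some 3 to 10 N of drag; they snap shut behind it and the drag ceases when its centre is 39 mm past their ends, so 73 to 93 mm in from the mouth
- tin: the loose fish tin to roll in: steel, paper label, 86.4 mm across, 40 mm wide, about 0.3 kg, on its rim on the worktop before the mouth, roughly in line. Origin: middle of one flat end; z is its axis, level while it stands. Rolls freely once pushed. A finger behind it at centre height brakes its turning and may bind it; touching below the centre (tool tilted, tips leading) lets it roll
- tin_centre (a point): the centre of that tin, on its axis midway between the flat ends, 20 mm along its z from its origin
- tin_mid: an equal tin, on its rim in the rack's lane, the nearer of the two already there, free to roll back. Origin and axes as for tin. It dents if pressed with over 9 N
- tin_back: an equal tin on its rim in the lane, behind tin_mid, up to about 22 mm short of the back stop. Origin and axes as for tin
- tin_mid_centre (a point): the centre of tin_mid
- tin_back_centre (a point): the centre of tin_back
- honey: honey jar with a red lid, 65 mm across, 100 mm tall, loose, to be left alone; origin under its middle
- timer: round kitchen timer, red top on a white base, 62 mm across, 55 mm tall, loose, to be left alone; origin under its middle
- garlic: garlic bulb, about 60 mm, loose beside the rack's far end, on its right; to be left alone; origin under its middle
- mug_1: cream mug, 80 mm across, 102 mm tall, loose at the left, to be left alone; origin under its middle
Mind the look-alikes: they are no part of the job. What is shaped like the tin_back but pink or turquoise is not meant.

How it is judged:
On the way, in this order (a step that is already met when the one before it is completed fails the run):
1. the tin has rolled on its rim: it has turned by about a third of a turn (115 degrees) from how it stood (angle between tin's own y axis and vertical above 2 rad), for 0.05 s.
2. it is in the lane, between the clips, still on its rim (x of tin_centre in the frame of rack above 0.05 m and y of tin_centre in the frame of rack between -0.006 and 0.006 m and angle between tin's own z axis and vertical between 1.35 and 1.79 rad), for 0.05 s.
At the end, for the whole second after the job is handed in: the tin stands on its rim (within 0.2 rad) at rest in the lane, within 6 mm of its middle, its centre over 70 mm in from the mouth and behind the clips: they squeeze it no longer, only its own weight bears on the rack (under 5 N); the other two tins are in the lane behind it (x of tin_centre in the frame of rack above 0.07 m and contact force between tin and rack below 5 N and y of tin_centre in the frame of rack between -0.006 and 0.006 m and angle between tin's own z axis and vertical between 1.35 and 1.79 rad and linear speed of tin below 0.01 m/s and x of tin_mid_centre in the frame of rack above 0.155 m and x of tin_back_centre in the frame of rack above 0.24 m); the robot touches nothing.
It fails at once if the tin topples: it leans over 0.5 rad from standing on its rim (angle between tin's own z axis and vertical below 1.07 rad or angle between tin's own z axis and vertical above 2.07 rad).
It fails at once if the tin is carried: its centre is lifted over 73 mm (30 mm off the worktop) (height (world z) of tin_centre above 0.073 m).
It fails at once if the tin is rammed into the tins in the rack with over 9 N (contact force between tin and tin_mid above 9 N).
It fails at once if the tin is forced while it binds: it bears on the rack with over 25 N (contact force between tin and rack above 25 N).
It fails at once if a bystander (honey jar, timer, garlic or mug) is moved by over 30 mm (distance of any of honey, timer, garlic, mug_1 from where it was at the start of the episode above 0.03 m).
It also fails if it takes over 72 s, if anything falls off the work surface, if the arm or the gripper's body presses on something with over 40 N, if the wrist force passes 120 N, or if a joint passes its speed limit or range.

## Working session

There is one attempt and no reset: what is moved stays moved. The work goes in short steps, each a Python script; the robot and the scene stay as the last script left them, time stands still between calls to the robot, and variables do not carry over. Pictures are saved under pics/ and viewed, at most 10 in all, crops included, and the job is handed in when it is done.

```bash
mkdir -p pics; ls
python3 - <<'E'
from station import arm, snapshot, camera_info
import cv2
for n in ("scene","top"):
    cv2.imwrite(f"pics/{n}0.png",snapshot(n)); i=camera_info(n); print(n,{k:(v.round(4).tolist() if hasattr(v,'round') and hasattr(v,'tolist') else v) for k,v in i.items()})
print(arm.read_time(),arm.read_tool_pos(),arm.read_eef_rot(),arm.read_ft_force())
print(camera_info("wrist"))
E
```

```text
pics
scene {'fx': 388.15274745266805, 'fy': 388.15274745266805, 'cx': 250.86088056095812, 'cy': 194.09257115980344, 'R': [[-0.5919, -0.8058, 0.0172], [-0.5846, 0.4145, -0.6974], [0.5549, -0.4228, -0.7164]], 't': [0.3873, 0.3751, 0.7891]}
top {'fx': 392.1129257558385, 'fy': 392.1129257558385, 'cx': 255.35913742341904, 'cy': 194.37877197454333, 'R': [[-0.0024, -1.0, 0.0078], [-0.9754, 0.0006, -0.2205], [0.2205, -0.0082, -0.9754]], 't': [0.0326, 0.6182, 0.9038]}
0.1 [ 0.19427507 -0.61973046  0.30281831] [ 9.88480221e-01  1.51345377e-01 -2.11371159e-04 -1.17696800e-03] [ 0.28105005 -0.49797471 -0.15080095]
{'fx': 268.0378659677905, 'fy': 268.0378659677905, 'cx': 261.9571560745681, 'cy': 195.19632711233393, 'T_tool_cam': array([[ 3.58694304e-04, -9.53340224e-01, -3.01897811e-01,
         7.68474491e-02],
       [ 9.99999870e-01,  4.51017368e-04, -2.36102214e-04,
         1.06121445e-03],
       [ 3.61246894e-04, -3.01897687e-01,  9.53340262e-01,
        -6.98872267e-02],
       [ 0.00000000e+00,  0.00000000e+00,  0.00000000e+00,
         1.00000000e+00]])}
```

View pics/scene0.png

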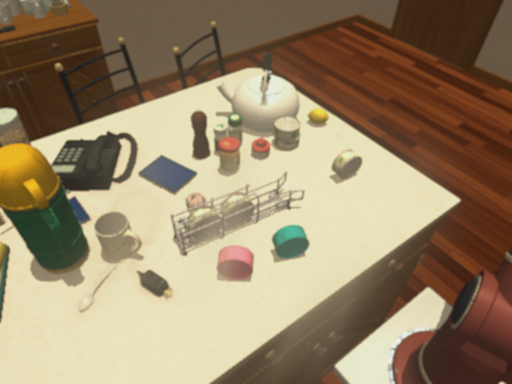

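View pics/top0.png

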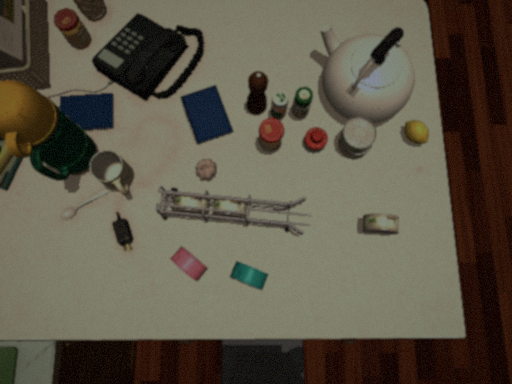

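The scene picture shows the rack with two tins, at about (240,215) in scene and (230,210) in top, with its flared mouth on the right at about (305,215) in top. Things that could be taken for the tin:
- **Cream tin:** (347,164) in scene, (380,223) in top. It matches the description and stands in line with the mouth.
- **Pink one:** (188,263) in top, not meant.
- **Turquoise one:** (249,275) in top, not meant.
- **Tins already in the lane:** (187,202) and (232,206) in top.

Next I'll check that choice in a close crop.

```bash
cat > util.py <<'E'
import numpy as np, cv2
from station import arm, snapshot, camera_info
def ray(name,uv,z):
    """world point on plane z seen at pixel uv of a fixed camera"""
    i=camera_info(name); R=np.array(i['R']); t=np.array(i['t']); c=-R.T@t
    d=R.T@np.array([(uv[0]-i['cx'])/i['fx'],(uv[1]-i['cy'])/i['fy'],1]); return c+d*(z-c[2])/d[2]
def pix(name,X):
    i=camera_info(name); p=np.array(i['R'])@np.array(X)+np.array(i['t']); return np.array([i['fx']*p[0]/p[2]+i['cx'],i['fy']*p[1]/p[2]+i['cy']])
E
python3 - <<'E'
from util import *
a=np.mean([snapshot("top").astype(float) for _ in range(3)],0)
a=(255*(a/255)**.6).clip(0,255).astype('uint8'); cv2.imwrite("pics/topavg.png",a)
A=cv2.resize(a[180:250,150:410],None,fx=3,fy=3,interpolation=cv2.INTER_CUBIC)
B=cv2.resize(a[185:245,275:405],None,fx=6,fy=6,interpolation=cv2.INTER_CUBIC)
cv2.imwrite("pics/crop1.png",np.vstack([A,B]))
for uv in ((380,223),(300,216),(300,200),(165,200)): print(uv,ray("top",uv,0.05).round(3))
E
```

```text
(380, 223) [ 0.549 -0.279  0.05 ]
(300, 216) [ 0.567 -0.08   0.05 ]
(300, 200) [ 0.608 -0.081  0.05 ]
(165, 200) [0.608 0.259 0.05 ]
```

View pics/crop1.png

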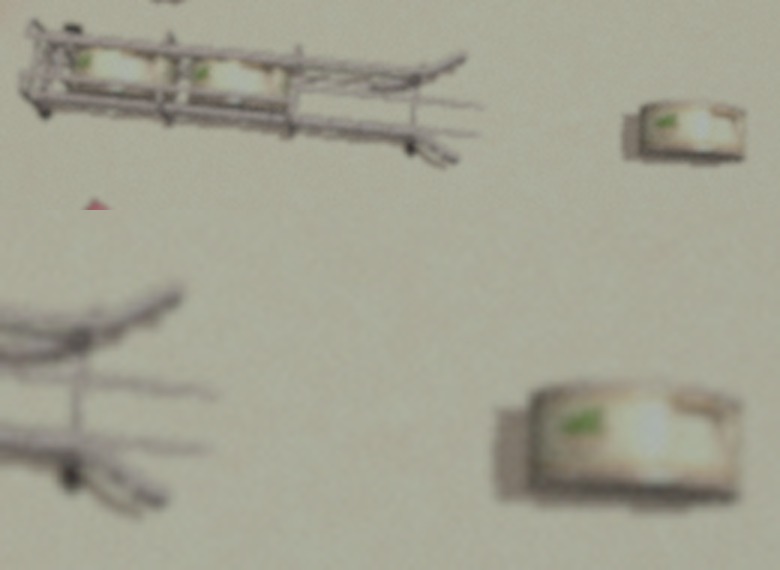

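The close crop confirms the choice: the cream-labelled steel tin at top (380,223), with the mouth facing it. I'll move the wrist camera over the tin and mouth for a finer measurement.

Run:
```python
from util import *
from scipy.spatial.transform import Rotation as Ro
q=[1,0,0,0]
for p in ([0.55,-0.17,0.30],):
    print(arm.ik(p,q))
arm.movep([0.52,-0.17,0.30],q); arm.pause(.3)
P=arm.read_tool_pos();Q=arm.read_eef_rot()
im=np.mean([snapshot("wrist").astype(float) for _ in range(3)],0)
np.savez("w1.npz",P=P,Q=Q,im=im); print(P,Q,arm.read_time(),arm.read_joint_positions(),arm.read_ft_force())
im=(255*(im/255)**.8).astype('uint8')
cv2.imwrite("pics/w1.png",cv2.resize(im,(800,600),interpolation=cv2.INTER_CUBIC))
# push-pose reach check: tilt t, tips leading +y
for t in (20,25,30):
  for base in (Ro.from_quat([1,0,0,0]),Ro.from_quat([0,1,0,0])):
    qq=(Ro.from_euler('x',t,degrees=True)*base)
    print(t,qq.apply([0,0,1]).round(2),[ (lambda j: None if j is None else np.round(j,2))(arm.ik(list(np.array([.56,y,.035])-.073*qq.apply([0,0,1])),list(qq.as_quat()))) for y in (-.33,-.04)])
```

```text
[ 0.30508488  0.50227612 -0.0671118   1.65053835  0.03862483  0.99007087
 -1.34575279]
[ 0.51989464 -0.17047461  0.29994984] [ 9.99999912e-01 -4.15353440e-04 -3.74885283e-05  4.30755992e-05] 2.7 [ 0.32148908  0.45911563 -0.06730683  1.7294509   0.03650726  0.95424027
 -1.33100269] [-0.02767406  1.03063064 -0.59449645]
20 [ 0.    0.34 -0.94] [array([ 0.7 ,  0.94, -0.14,  1.41, -0.21,  1.01, -0.84]), array([ 0.39,  0.8 , -0.29,  1.82, -0.24,  0.62, -1.18])]
20 [ 0.    0.34 -0.94] [array([ 1.15,  1.26, -1.24,  1.39,  0.84,  1.29,  1.52]), array([ 0.83,  1.11, -1.16,  1.8 ,  0.85,  0.87,  0.97])]
25 [ 0.    0.42 -0.91] [array([ 0.73,  0.97, -0.15,  1.36, -0.25,  1.1 , -0.79]), array([ 0.45,  0.83, -0.32,  1.8 , -0.31,  0.66, -1.09])]
25 [ 0.    0.42 -0.91] [array([ 1.17,  1.34, -1.34,  1.34,  0.84,  1.37,  1.54]), array([ 0.87,  1.14, -1.16,  1.79,  0.76,  0.85,  1.08])]
30 [ 0.    0.5  -0.87] [array([ 0.76,  1.01, -0.16,  1.3 , -0.3 ,  1.18, -0.76]), array([ 0.51,  0.86, -0.35,  1.78, -0.38,  0.7 , -1.01])]
30 [ 0.    0.5  -0.87] [array([ 1.15,  1.27, -1.15,  1.29,  0.61,  1.31,  1.71]), array([ 0.9 ,  1.17, -1.16,  1.77,  0.67,  0.83,  1.18])]
```

View pics/w1.png

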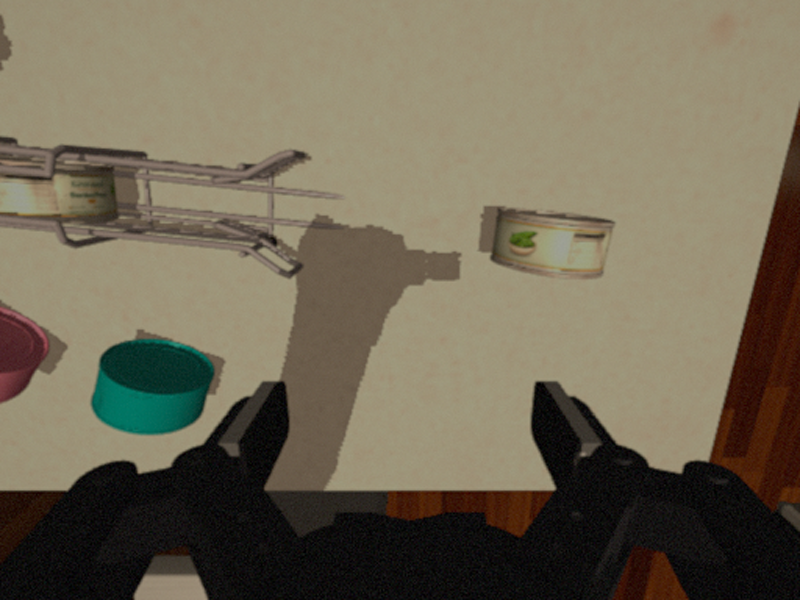

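The wrist picture shows:
- **Tin:** (492–614, 208–277).
- **Mouth crossbar:** (271, 178–238).
- **Floor-wire ends:** (342,196) and (345,228).
- **Flare ends:** (305,155) and (297,268).

I'll fit the rack and tin poses to these and check the overlay.

```bash
cat >> util.py <<'E'
from scipy.spatial.transform import Rotation as Ro
from scipy.optimize import least_squares
def wpix(P,Q,X):
    """wrist pixels (N,2) of world points (N,3)"""
    i=camera_info("wrist"); T=np.array(i['T_tool_cam']); X=np.atleast_2d(X)
    c=(Ro.from_quat(Q).inv().apply(X-P)-T[:3,3])@T[:3,:3]
    return np.c_[i['fx']*c[:,0]/c[:,2]+i['cx'],i['fy']*c[:,1]/c[:,2]+i['cy']]
def rack2w(r,X):
    """r=(x0,y0,yaw): rack frame to world"""
    return Ro.from_euler('z',r[2]).apply(np.atleast_2d(X))+[r[0],r[1],0]
def tinpts(c,h=.0432):
    """c=(x,y,heading) of a tin rolling along heading: outline points of both rims"""
    a=np.linspace(0,2*np.pi,73)
    return np.vstack([rack2w(c,np.c_[.0432*np.cos(a),0*a+s,h+.0432*np.sin(a)]) for s in (-.02,.02)])
def fit_tin(P,Q,poly,c0,h=.0432):
    n=np.array([[np.cos(a),np.sin(a)] for a in np.arange(0,2*np.pi,np.pi/12)])
    m=(n@poly.T).max(1)
    return least_squares(lambda c:(n@wpix(P,Q,tinpts(c,h)).T).max(1)-m,c0)
E
python3 - <<'E'
from util import *
d=np.load("w1.npz");P,Q,im=d['P'],d['Q'],d['im']; s=512/800
rp=np.array([[342,196],[345,228],[305,155],[297,268]])*s
rX=np.array([[-60,-13,1.5],[-60,13,1.5],[-34,-40,66],[-34,40,66]])/1000
f=least_squares(lambda r:(wpix(P,Q,rack2w(r,rX))-rp).ravel(),[.57,-.1,1.5])
poly=np.array([(497,208),(555,209),(614,220),(606,277),(560,276),(492,262)])*s
g=fit_tin(P,Q,poly,[.55,-.28,1.5])
print(f.x,f.fun.round(2)); print(g.x,g.fun.round(1)); np.savez("fit.npz",rack=f.x,tin=g.x)
r,c=f.x,g.x; e=rack2w(r,[[0,0,0]])[0]
L=Ro.from_euler('z',-r[2]).apply([c[0]-r[0],c[1]-r[1],0]); print("tin in rack",L,"heading rel deg",np.degrees(c[2]-r[2]))
K=1.5625
a=cv2.resize((255*(im/255)**.7).astype('uint8'),(800,600),interpolation=cv2.INTER_CUBIC)
def dr(X,col,cl=False): cv2.polylines(a,[(wpix(P,Q,X)*K*16).astype(int)],cl,col,1,cv2.LINE_AA,4)
for h in (.032,.066):
  for y in (-1,1): dr(rack2w(r,np.array([[-.034,y*.04,h],[0,y*.023,h],[.2,y*.023,h]])),(0,0,255))
for y in (-.013,.013): dr(rack2w(r,np.array([[-.06,y,.0],[0,y,.0055],[.2,y,.0055]])),(255,0,0))
t=tinpts(c); dr(t[:73],(0,255,0)); dr(t[73:],(0,255,0))
cv2.imwrite("pics/ov1.png",np.vstack([cv2.resize(a[130:290,0:400],(800,320)),cv2.resize(a[190:300,450:650],(509,280)).copy() if 0 else cv2.copyMakeBorder(cv2.resize(a[190:300,450:650],(509,280)),0,0,0,291,0)]))
E
```

```text
[ 0.57358542 -0.05859178  1.42347113] [ 4.24  0.16  0.35 -0.82 -2.06  0.22 -1.75  0.47]
[ 0.54634062 -0.28137163  1.48367785] [ 1.6 -1.5 -1.6 -1.5 -1.1 -0.4  1.6  1.4 -0.2 -0.3  0.   0.4  0.9 -0.7
 -0.7 -0.7 -0.6 -0.4  0.2 -0.2  0.   0.4  0.9  1.3]
tin in rack [-0.22436587 -0.00575282  0.        ] heading rel deg 3.449590979619922
```

View pics/ov1.png

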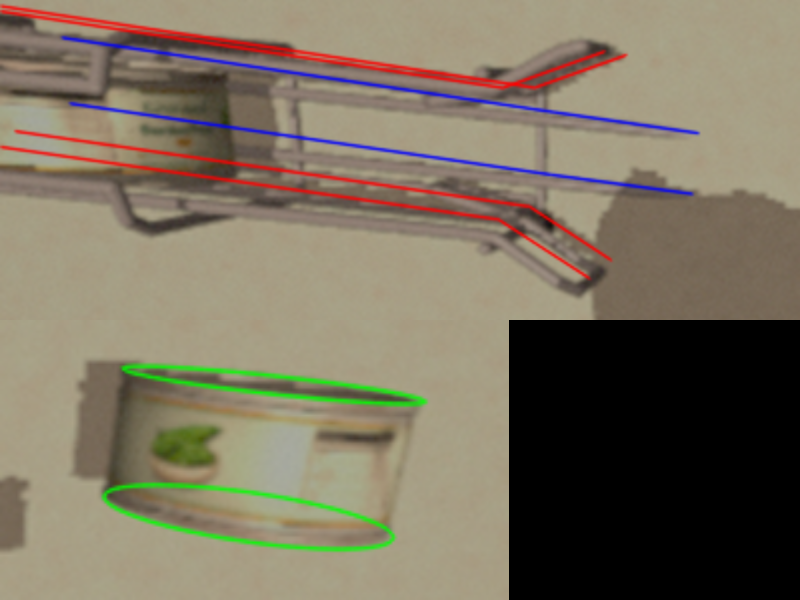

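Run:
```python
from util import *
d=np.load("w1.npz");P,Q,im=d['P'],d['Q'],d['im']; g=np.load("fit.npz"); K=1.5625
cv=lambda L:(np.array(L)/2+[0,130])/K
# (observed pts, model line A,B)
lines=[(cv([(600,121),(430,103),(330,90)]),(-.03,-.013,.003),(.15,-.013,.003)),
(cv([(600,182),(400,165),(300,155)]),(-.03,.013,.003),(.15,.013,.003)),
(cv([(490,238),(250,215),(20,187)]),(.0,.0255,.066),(.2,.0255,.066)),
(cv([(500,87),(310,65)]),(.0,-.0255,.066),(.2,-.0255,.066)),
(cv([(543,92),(545,205)]),(0,-.013,.003),(0,.013,.003)),
(cv([(692,132)]),(-.06,-.03,.0015),(-.06,.03,.0015)),
(cv([(600,47),(590,285)]),(-.034,-.04,.066),(-.034,.04,.066))]
def res(r):
    o=[]
    for p,A,B in lines:
        a,b=wpix(P,Q,rack2w(r,[A,B])); n=np.array([-(b-a)[1],(b-a)[0]])/np.linalg.norm(b-a); o+=list((p-a)@n)
    return np.array(o)
f=least_squares(res,[.57,-.06,1.48],loss='soft_l1'); r=f.x
print(r,res(r).round(2))
c=g['tin']; np.savez("fit.npz",rack=r,tin=c)
print("tin in rack",Ro.from_euler('z',-r[2]).apply([c[0]-r[0],c[1]-r[1],0]),"heading rel deg",np.degrees(c[2]-r[2]))
a=cv2.resize((255*(im/255)**.7).astype('uint8'),None,fx=3,fy=3,interpolation=cv2.INTER_CUBIC)
def dr(X,col): cv2.polylines(a,[(wpix(P,Q,X)*3*16).astype(int)],False,col,1,cv2.LINE_AA,4)
for y in (-1,1):
  dr(rack2w(r,[[-.034,y*.04,.066],[0,y*.0255,.066],[.2,y*.0255,.066]]),(0,0,255))
  dr(rack2w(r,[[-.034,y*.04,.032],[0,y*.0255,.032],[.2,y*.0255,.032]]),(0,255,255))
  dr(rack2w(r,[[-.06,y*.013,0],[0,y*.013,.003],[.2,y*.013,.003]]),(255,0,0))
dr(rack2w(r,[[0,-.013,.003],[0,.013,.003]]),(255,0,0))
# candidate tin_mid location: print overlay for fit by eye
cv2.imwrite("pics/ov2.png",a[240:570,0:720])
# headings from the top camera: axis line through in-rack tins' tops and the tin's top
for uv in ((187,202),(230,206.5),(380,222)):
    w=ray("top",uv,.0864); print(uv,w.round(4), Ro.from_euler('z',-r[2]).apply([w[0]-r[0],w[1]-r[1],0]).round(4))
```

```text
[ 0.57130164 -0.05650977  1.47306522] [ 0.24  0.54  1.49  0.59 -0.25 -0.18 -2.07 -2.09 -0.21 -0.11  0.77  1.93
  1.28 -0.14 -2.4  -0.35]
tin in rack [-0.22622443  0.00290088  0.        ] heading rel deg 0.6080594304660001
(187, 202) [0.5955 0.1973 0.0864] [0.255  0.0007 0.    ]
(230, 206.5) [0.5843 0.0931 0.0864] [0.1502 0.0016 0.    ]
(380, 222) [ 0.5461 -0.2676  0.0864] [-0.2125  0.0045  0.    ]
```

View pics/ov2.png

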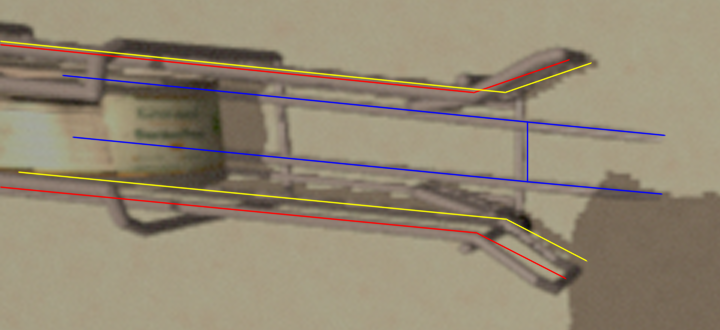

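The rack fit is good to about 1–2 mm. The tin is at (−0.226, +0.003) in the rack frame, with its heading off by about 0.6°, and the two cameras agree. To align it, I'll close the gripper lightly across its ends on the lane's axis without lifting it, release, then look again.

Run:
```python
from util import *
r=np.load("fit.npz")['rack']
for uv in ((191,202),(230,206.5),(380,222)):
    w=ray("top",uv,.048); print(uv,w.round(4), Ro.from_euler('z',-r[2]).apply([w[0]-r[0],w[1]-r[1],0]).round(4))
w1=[arm.read_tool_pos(),arm.read_eef_rot()]
best=None
for psi in (r[2],r[2]-np.pi):
    q=(Ro.from_euler('z',psi)*Ro.from_quat([1,0,0,0])).as_quat()
    up=rack2w(r,[[-.226,0,.19]])[0]; dn=rack2w(r,[[-.226,0,.106]])[0]
    j=arm.ik(list(dn),list(q)); print(psi,j)
    if j is not None and (best is None or abs(j[6])<abs(best[0][6])): best=(j,up,dn,q)
j,up,dn,q=best
arm.movep(list(up),list(q)); arm.line_to(list(dn),.12)
print(arm.read_opening(),arm.read_ft_force())
arm.move_gripper(0.0,20); print("grip",arm.read_opening(),arm.read_finger_force(),arm.read_ft_force(),arm.read_tool_pos()-dn)
arm.move_gripper(0.85); arm.pause(.2); print(arm.read_opening(),arm.read_ft_force())
arm.line_to(list(up),.12)
arm.movep(list(w1[0]),list(w1[1])); arm.pause(.2)
P=arm.read_tool_pos();Q=arm.read_eef_rot()
im=np.mean([snapshot("wrist").astype(float) for _ in range(3)],0); np.savez("w2.npz",P=P,Q=Q,im=im); print(arm.read_time())
im=(255*(im/255)**.7).astype('uint8')
cv2.imwrite("pics/w2.png",cv2.resize(im[120:190,300:410],(770,490),interpolation=cv2.INTER_CUBIC))
```

```text
(191, 202) [0.6034 0.1937 0.048 ] [ 0.2522 -0.0075  0.    ]
(230, 206.5) [0.5918 0.0953 0.048 ] [ 0.1531 -0.0056  0.    ]
(380, 222) [ 0.552  -0.2802  0.048 ] [-0.2245 -0.0026  0.    ]
1.4730652154796193 [ 0.65492671  0.82931116 -0.36694256  1.69503368  0.42481615  0.69701974
 -0.03065037]
-1.6685274381101738 [ 0.26186116  0.82166945  0.29798024  1.70879929 -0.35597164  0.6648007
 -2.48660148]
1.0002289943448186 [ 0.00171487 -0.60615597  0.32090536]
grip 0.467855247646708 24.312061071395874 [-0.6271471  -1.24778506  3.69542029] [-2.88399636e-06 -1.79757731e-04  5.29411111e-04]
0.8505602851963968 [-1.46742833  0.27425355  0.17468842]
8.3
```

View pics/w2.png

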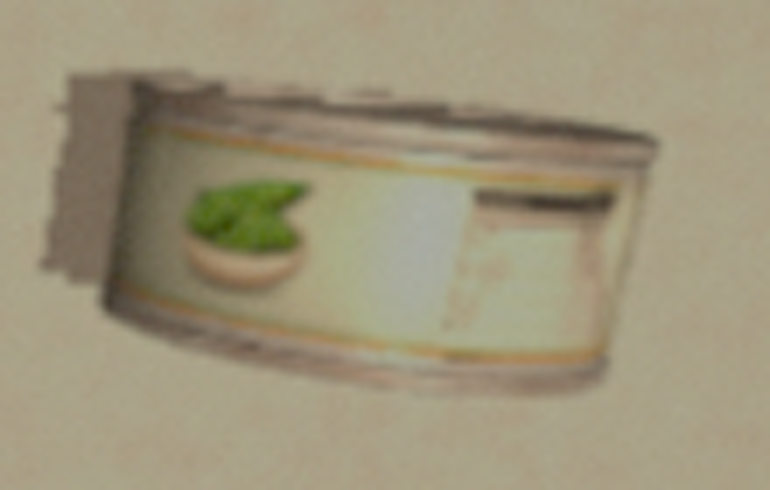

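Run:
```python
from util import *
d=np.load("w2.npz");P,Q=d['P'],d['Q']; r=np.load("fit.npz")['rack']
poly=np.array([(130,82),(250,82),(400,95),(520,110),(657,140),(655,150),(605,375),(580,390),(500,395),(400,387),(250,355),(150,325),(103,305)])/7+[300,120]
for nm in ("w2",):
    g=fit_tin(P,Q,poly,[.55,-.28,1.5]); c=g.x
    print(c,g.fun.round(1)); print("tin in rack",Ro.from_euler('z',-r[2]).apply([c[0]-r[0],c[1]-r[1],0]),np.degrees(c[2]-r[2]))
# shift between w1 and w2 by phase correlation on tin patch
d1=np.load("w1.npz"); a,b=[cv2.cvtColor(x['im'].astype('float32'),cv2.COLOR_BGR2GRAY)[125:185,305:405] for x in (d1,d)]
print(cv2.phaseCorrelate(a,b), P-d1['P'])
# rack reference: tin_mid in lane, its picture patch for scale
im=d['im']; im=(255*(im/255)**.7).astype('uint8')
A=cv2.resize(im[85:180,0:230],None,fx=3.4,fy=3.4,interpolation=cv2.INTER_CUBIC); cv2.imwrite("pics/w2r.png",A)
```

```text
[ 0.54880484 -0.28088403  1.46531734] [ 1.1  0.1  0.4  0.7  1.1  0.6  0.4  1.3  1.1  0.9  0.9  1.   1.2 -0.1
  0.3  0.6  0.8  1.1  1.5  0.4  0.5  0.7  0.9  1. ]
tin in rack [-0.22549871  0.00049599  0.        ] -0.4439203563037267
((0.4533113705822913, -2.1253514725961438), 1.013772205988566) [-5.23558895e-05 -1.21747704e-04 -5.86832558e-04]
```

View pics/w2r.png

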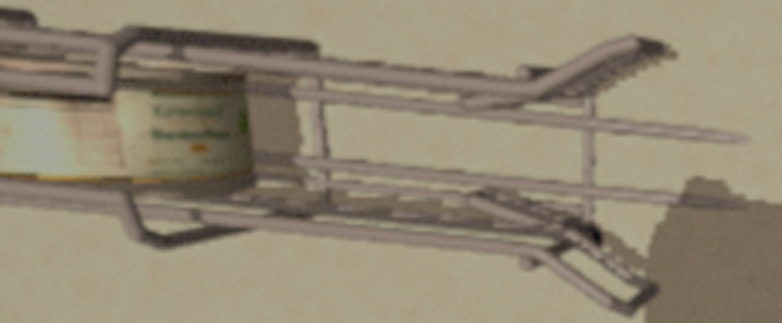

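The tin now sits at y ≈ 0.5 mm, heading within about 0.5° of the lane. The picture also shows the clip ends at about (467,105) and (472,195) in the crop. I'll refine the rack fit and the clip location from it, then go behind the tin.

Run:
```python
from util import *
d=np.load("w2.npz");P,Q=d['P'],d['Q']; z=np.load("fit.npz"); r0=z['rack']
cv=lambda L:np.array(L)/3.4+[0,85]
lines=[(cv([(590,122),(330,93)]),(-.03,-.013,.003),(.15,-.013,.003)),
(cv([(600,191),(310,161)]),(-.03,.013,.003),(.15,.013,.003)),
(cv([(520,247),(300,225),(200,213)]),(.0,.0255,.066),(.2,.0255,.066)),
(cv([(520,87),(320,67),(150,48)]),(.0,-.0255,.066),(.2,-.0255,.066)),
(cv([(588,110),(588,180)]),(0,-.013,.003),(0,.013,.003)),
(cv([(748,139)]),(-.06,-.03,.0015),(-.06,.03,.0015)),
(cv([(668,50),(640,305)]),(-.034,-.04,.066),(-.034,.04,.066))]
def res(r):
    o=[]
    for p,A,B in lines:
        a,b=wpix(P,Q,rack2w(r,[A,B])); n=np.array([-(b-a)[1],(b-a)[0]])/np.linalg.norm(b-a); o+=list((p-a)@n)
    return np.array(o)
r=least_squares(res,r0,loss='soft_l1').x; print(r,res(r).round(2))
c=np.array([.5488,-.2809,1.4653]); print("tin",Ro.from_euler('z',-r[2]).apply([c[0]-r[0],c[1]-r[1],0]),np.degrees(c[2]-r[2]))
def inrack(p,zz): # rack xy of pixel at height zz
    return least_squares(lambda s:(wpix(P,Q,rack2w(r,[[s[0],s[1],zz]]))[0]-p),[.04,0]).x
for p in cv([(467,105),(472,195)]): print("clip",inrack(p,.021).round(4))
print("mid tin right edge",inrack(cv([(250,120)])[0],.048).round(4))
np.savez("fit2.npz",rack=r,tin=c)
```

```text
[ 0.57039743 -0.05530872  1.46618937] [-0.05  0.27 -0.11 -0.25 -0.04 -0.23  0.27  0.31 -0.18 -0.01  1.81  1.69
  0.4  -7.88 -1.19]
tin [-0.22661325 -0.00207603  0.        ] -0.050956988193198174
clip [ 0.0408 -0.0156]
clip [0.0401 0.0171]
mid tin right edge [ 0.1024 -0.0047]
```

The refined rack fit has lateral residuals under 0.3 px. The tin is at (−0.226, −0.002) and its heading agrees to within 0.4°, so it should reach the mouth nearly centred. The clip ends are at x ≈ 0.0405, so I expect the snap near 0.080. Now I'll push with the shut gripper tilted 25°, tips leading.

```bash
cat >> util.py <<'E'
RK=np.load("fit2.npz")['rack']; T=np.radians(25)
QP=(Ro.from_euler('z',RK[2]-np.pi/2)*Ro.from_euler('x',T)*Ro.from_quat([1,0,0,0]))
U=rack2w([0,0,RK[2]],[[1,0,0]])[0]; V=rack2w([0,0,RK[2]],[[0,1,0]])[0]
TIP=.030; OFF=.0545   # tip height; tin centre ahead of tip centre
def tcp(xt,y=0.,z=TIP):
    """TCP for fingertips at rack (xt,y,z)"""
    return list(rack2w(RK,[[xt,y,z]])[0]-.073*QP.apply([0,0,1]))
def tipx(): return float((arm.read_tool_pos()+.073*Ro.from_quat(arm.read_eef_rot()).apply([0,0,1])-[RK[0],RK[1],0])@U)
def F(n=3):
    """(push, lateral, up) force on tool, rack axes, averaged"""
    f=[]
    for _ in range(n): f.append(arm.read_ft_force()); arm.pause(.02)
    f=np.mean(f,0); return np.array([-f@U,f@V,f[2]])
E
python3 - <<'E'
from util import *
q=list(QP.as_quat()); y0=-.001
for x in (-.33,-.2,-.05,.06): assert arm.ik(tcp(x,y0),q) is not None
arm.move_gripper(0.0,20)
arm.movep(tcp(-.325,y0,.16),q); arm.line_to(tcp(-.325,y0),.12); arm.pause(.2)
b=F(8); np.save("bias.npy",b); print("bias",b.round(2),arm.read_time(),tipx(),arm.read_opening())
arm.line_to(tcp(-.29,y0),.05)
x=-.29
while x<-.125:
    x+=.055; arm.line_to(tcp(x,y0),.045); print(round(x,3),round(x+OFF,3),(F(2)-b).round(2))
x0=x
for x in np.arange(x0+.005,-.049,.005):
    arm.line_to(tcp(x,y0),.03); f=F(2)-b; print(round(x+OFF,3),f.round(2))
    if f[0]>7: print("STOP"); break
print(arm.read_time())
a=snapshot("top"); w=snapshot("wrist"); g=lambda i:(255*(i/255)**.6).astype('uint8')
cv2.imwrite("pics/p1.png",np.vstack([cv2.resize(g(a)[170:250,220:400],(790,351),interpolation=cv2.INTER_CUBIC),cv2.copyMakeBorder(cv2.resize(g(w),(330,247)),0,0,0,460,0)]))
E
```

```text
bias [-0.21 -0.19  0.06] 11.4583 -0.32506613264883694 0.0016252721443143915
-0.235 -0.18 [ 0.75  0.3  -0.1 ]
-0.18 -0.126 [ 0.08 -0.5  -0.57]
-0.125 -0.071 [0.64 0.15 0.12]
-0.066 [ 0.22  0.11 -0.51]
-0.06 [ 0.04 -0.33 -0.01]
-0.055 [ 0.62 -0.13 -0.13]
-0.05 [ 0.26  0.09 -0.05]
-0.045 [0.25 0.65 0.35]
-0.04 [-0.47  0.19 -0.13]
-0.035 [1.   0.61 0.35]
-0.03 [0.07 0.39 0.48]
-0.025 [0.05 0.58 0.02]
-0.02 [ 0.3   0.14 -0.03]
-0.015 [ 1.58 -0.13  0.75]
-0.01 [5.47 0.06 1.74]
-0.005 [6.77 0.19 3.44]
-0.0 [ 9.26 -0.05  4.62]
STOP
21.4333
```

View pics/p1.png

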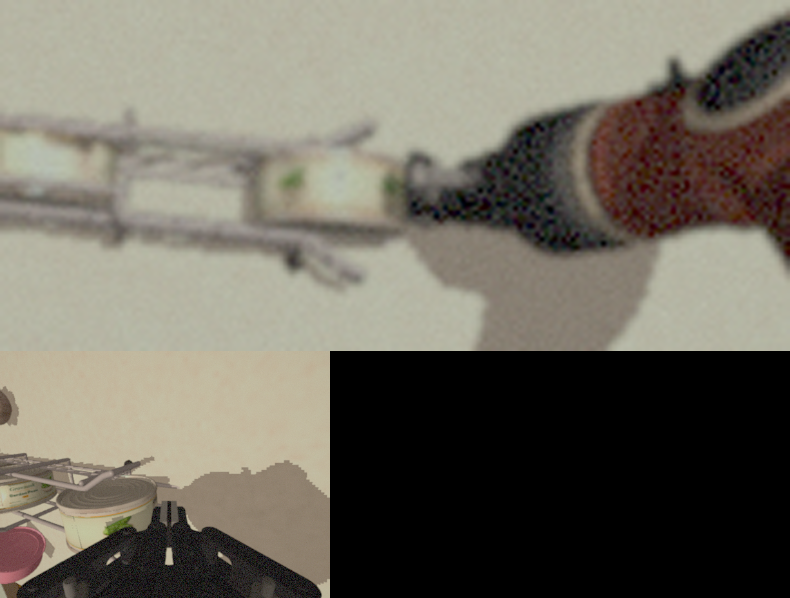

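The picture shows the tin on its rim in the mouth, centred between the flares at crop (250–405, 140–230), and it has rolled about 5 rad. The clips have begun to resist with 9 N. The finger also feels 4.6 N upward, so friction is braking the roll. I'll ease off, set the contact about 8 mm lower, and press on in small steps.

Run:
```python
from util import *
w=ray("top",(294.6,208),.048); print("tin rack x now ~",((w-[RK[0],RK[1],0])@U).round(4))
b=np.load("bias.npy"); y0=-.001; Z=.022; xt=tipx(); print("tip",xt)
arm.line_to(tcp(xt-.012,y0),.06); arm.line_to(tcp(xt-.012,y0,Z),.06); arm.pause(.1)
b=F(6); np.save("bias.npy",b); print(b.round(2))
arm.line_to(tcp(xt-.004,y0,Z),.04)
pk=0
for x in np.arange(xt-.003,xt+.055,.001):
    arm.line_to(tcp(x,y0,Z),.02); f=F(2)-b; pk=max(pk,f[0]); print(round(x+.051,4),f.round(1))
    if f[0]>12: print("STOP high"); break
    if pk>3 and f[0]<.35*pk and x>xt+.004: print("DROP"); break
print(arm.read_time())
```

```text
tin rack x now ~ -0.0101
tip -0.05984241873595203
[0.39 0.11 0.59]
-0.0118 [-0.7 -0.7 -0.8]
-0.0108 [-0.4 -0.2 -0.7]
-0.0098 [-1.1  0.2 -0.4]
-0.0088 [ 0.1 -0.3 -1.2]
-0.0078 [ 0.6  0.1 -0.6]
-0.0068 [2.5 0.6 0.1]
-0.0058 [4.9 0.4 1.4]
-0.0048 [5.8 0.4 1.9]
-0.0038 [7.1 0.9 1.5]
-0.0028 [7.  0.7 1.8]
-0.0018 [7.  0.5 2. ]
-0.0008 [8.3 0.5 2. ]
0.0002 [ 7.6 -0.2  3.3]
0.0012 [7.2 0.2 3.2]
0.0022 [8.4 0.1 2.6]
0.0032 [7.4 0.2 3.2]
0.0042 [ 7.2 -0.2  1.8]
0.0052 [6.6 0.1 1.9]
0.0062 [5.1 0.2 1.7]
0.0072 [ 5.2 -0.2  1.7]
0.0082 [ 5.2 -0.2  1.2]
0.0092 [4.7 0.7 1.6]
0.0102 [4.3 0.8 1.7]
0.0112 [4.7 0.2 1.4]
0.0122 [ 4.7 -0.3  1.3]
0.0132 [5.  0.2 1.1]
0.0142 [4.3 0.3 1.3]
0.0152 [ 5.3 -0.4  1.1]
0.0162 [5.1 0.1 1.8]
0.0172 [ 4.9 -0.4  1.4]
0.0182 [ 4.5 -0.3  1.5]
0.0192 [ 4.9 -0.1  2.2]
0.0202 [4.7 0.7 1.3]
0.0212 [ 4.9 -0.6  1.3]
0.0222 [4.5 0.3 1.6]
0.0232 [ 4.4 -0.3  0.6]
0.0242 [4.4 0.1 0.9]
0.0252 [3.9 0.2 1.2]
0.0262 [ 4.1 -0.2  2.1]
0.0272 [4.2 0.3 1.5]
0.0282 [ 3.9 -0.5  0.6]
0.0292 [ 3.4 -0.3  1. ]
0.0302 [ 4.3 -0.   1.2]
0.0312 [3.8 0.3 1.1]
0.0322 [ 3.5 -0.1  1. ]
0.0332 [ 3.5 -0.6  1.3]
0.0342 [ 3.1 -0.3  1.3]
0.0352 [2.9 0.1 0.9]
DROP
36.4
```

Run:
```python
from util import *
b=np.load("bias.npy"); y0=-.001; Z=.022; x=tipx(); lo=0
while x+.051<.100:
    c=x+.051; s=.003 if c<.055 else .001
    x+=s; arm.line_to(tcp(x,y0,Z),.03 if c<.055 else .02); f=F(2)-b; print(round(x+.051,4),f.round(1))
    if f[0]>8: print("STOP high"); break
    lo=lo+1 if f[0]<1.2 else 0
    if lo>=2: print("DROP"); break
print(arm.read_time())
```

```text
0.0384 [ 1.6 -0.3  0.7]
0.0414 [ 2.  -0.3 -0.2]
0.0444 [ 2.1 -0.3 -0.4]
0.0474 [ 2.1 -0.3  0.9]
0.0504 [ 2.8 -0.3  0.9]
0.0534 [ 3.4 -0.6  1.5]
0.0564 [ 4.1 -0.   1.7]
0.0574 [ 4.7 -0.2  1.8]
0.0584 [ 5.  -0.4  1.7]
0.0594 [5.5 0.3 2.1]
0.0604 [ 5.5 -0.3  1.9]
0.0614 [5.6 0.1 1.6]
0.0624 [ 5.3 -0.4  2.5]
0.0634 [5.7 0.2 2.3]
0.0644 [5.7 0.1 1.8]
0.0654 [5.8 0.  2.4]
0.0664 [ 5.6 -0.9  2.1]
0.0674 [6.1 0.2 1.1]
0.0684 [ 5.4 -0.4  2.1]
0.0694 [ 6.2 -0.3  2. ]
0.0704 [ 6.2 -0.3  1.9]
0.0714 [5.1 0.  0.9]
0.0724 [ 6.1 -0.3  1.5]
0.0734 [ 6.2 -0.1  1.2]
0.0744 [ 4.7 -0.1  1.4]
0.0754 [ 6.  -0.3  1.4]
0.0764 [ 5.8 -0.1  2. ]
0.0774 [5.9 0.1 1.7]
0.0784 [ 6.  -0.3  1.2]
0.0794 [ 5.3 -0.4  1.2]
0.0804 [ 4.5 -0.6  0.8]
0.0814 [-0.5 -0.5 -0.5]
0.0824 [-0.6 -0.2 -1. ]
DROP
45.7583
```

The force fell from about 6 N to 0 at x ≈ 0.081, as predicted, so the clips have snapped. I'll withdraw and check.

Run:
```python
from util import *
x=tipx(); arm.line_to(tcp(x-.09,-.001,.030),.08); arm.line_to(tcp(-.15,-.001,.20),.15); arm.line_to(tcp(-.25,-.001,.28),.2); arm.pause(.2)
print(arm.read_time())
g=lambda i:(255*(i/255)**.6).astype('uint8')
a=np.mean([snapshot("top").astype(float) for _ in range(2)],0); s=snapshot("scene")
cv2.imwrite("pics/end.png",np.vstack([cv2.resize(g(a)[175:245,150:330],(790,307),interpolation=cv2.INTER_CUBIC),cv2.resize(s[165:255,160:400],(790,290),interpolation=cv2.INTER_CUBIC)]))
```

```text
49.4583
```

View pics/end.png

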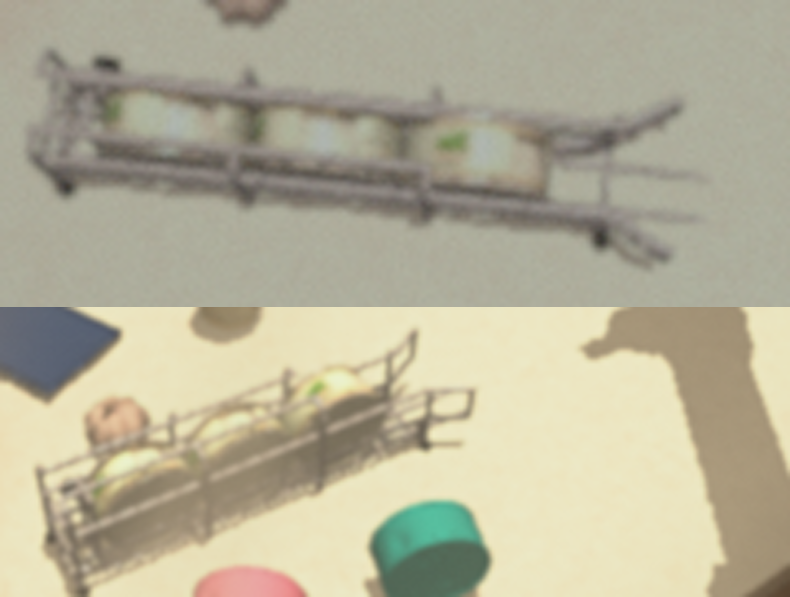

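The picture shows three tins on their rims in the lane, at crop (170,120), (327,135) and (481,150), or x ≈ 0.258, 0.167 and 0.079. The tin is behind the clips, the arm is clear and the bystanders shown haven't moved.

```bash
python3 -c "
from station import ticket; print(ticket.finish_job())"
```

```text
the job is handed in; nothing more can be done
None
```

I rolled the tin into the lane and pressed it until the clips snapped behind it. The push force fell from about 6 N to 0 at 81 mm in. I withdrew the arm and handed the job in at about 50 s; it returned no verdict.

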